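Swing the bench magnifier over the round circuit board

TASK

Swing the arm of the bench magnifier so that its lens sits centred above the small round circuit board, with the whole board under the glass as seen from straight above, and let go so that the arm stays there. Leave the round board lying where it is.

Things in the scene. Friction and masses are not known exactly. Their poses are not given: they have to be found in the camera images.
- magnifier: Fixed foot of the white bench magnifier: disc 110 mm across, 18 mm high, on the 3 mm mat. Origin: centre of its underside, on the arm's upright pivot axis. Arm level, 20 mm wide, top at 116 mm (hub 122 mm) above the origin. Friction of 0.15 N m (1 to 2 N at the knob) holds the arm at any angle. Mid position points along this body's -x; stops 1.7 rad either side.
- lens (a point): Centre of the round glass lens at the arm's end: glass 100 mm across in a white rim 122 mm across outside. It travels on a level circle of radius 200 mm about the pivot axis, 109 mm above the foot's underside (112 mm above the bench).
- knob (a point): Black upright round grip knob on the arm between pivot and lens, 16 mm in diameter, 44 mm tall, 116 to 160 mm above the foot's underside. This point is on its axis, 15 mm below its top, 115 mm from the pivot axis on the line from pivot to lens. It turns with the arm; pinch it from above from any side and carry it along the arc.
- round_board: The only round green circuit board: loose disc 50 mm in diameter, 3 mm thick, chips up to 7 mm, flat on the mat under the lens's path, its centre at most 13 mm nearer to or farther from the pivot axis than the lens's circle. Origin: centre of its underside. The other green boards, one square (50 mm) and one long (80 x 28 mm), are bystanders.

How it is judged:
By the outcome, as a careful person would: the job done as asked, in the order asked, and still so for the second after the job is handed in, with the robot touching nothing.
It also fails if it takes over 32 s, if anything falls off the work surface, if the arm or the gripper's body presses on something with over 40 N, if the wrist force passes 120 N, or if a joint passes its speed limit or range.

ROBOT

A 6-joint arm with a two-finger parallel gripper is mounted at the origin on the work surface. World frame = base frame: x ahead of the robot, y to its left, z up, the work surface at z = 0. Lengths are in m, angles in rad, forces in N, time in s.
With the tool pointing down it reaches from about 0.325 to 1 m from the base axis. Payload 5.1 kg.
Tool frame: the origin (TCP) lies on the centre line of the jaws, within the pads' length; the fingertips stand finger_overhang ahead of it and the grasp point (between the pads) is the TCP (finger_overhang is the distance from the TCP to the fingertips, in m); z points along the fingers, y is the line along which they close (so a half turn about z gives the same grasp; the last joint's range is limited). The gripper opens to 85 mm and grips with 20 to 120 N. Pads are 22 mm wide; open, the fingers measure 114 mm over their backs; the gripper's body (76 mm by 85 mm) begins 54 mm behind the grasp point. The pads swing forward as they close: fully open they stand 13 mm farther back than shut.
Start: joints at [1.178, 0.124, 1.65, -0, 1.367, -0.083], TCP at [0.198, 0.619, 0.25] pointing down, gripper open.
Joint ranges: [-2.61, 2.61], [-1.02, 2.33], [0.03, 2.71], [-1.35, 4.49], [0.32, 2.68], [-2.91, 2.91]. Speed limits (rad/s): [2.57, 2.57, 3.14, 3.14, 3.14, 3.14].

INTERFACE

Orientations are given as a unit quaternion [w, x, y, z].
In Python, from plant import move_ptp, servo_line, movej, set_gripper, pause, ik, sense, camera, calibration, Unreachable, hand_in, finger_overhang gives the robot as it stands. The module is installed in compiled form; this text tells all that it offers. Calls block until the motion is done:
- move_ptp(position, orientation): joint-space move of the TCP to a pose.
- servo_line(position, speed=0.15, orientation=None, threshold=None): straight line of the TCP; orientation=None keeps the orientation; speed is the mean speed in m/s. With threshold (N) it stops when the force on the tool has changed by that much, and returns True; else False.
- movej(angles): joint-space move.
- set_gripper(opening, effort=None): opening from 0.0 (shut) to 1.0 (fully open); effort is the grip in N (None keeps the last); returns when the fingers have stopped.
- pause(seconds).
- ik(position, orientation): joint angles nearest the present ones, or None.
- sense(): the state.
- camera(name): name is "side" or "top"; returns the picture (480x640x3 uint8, red, green, blue); there is no depth.
- calibration(name): a dict with "intrinsics" (3x3 intrinsics, pixels), "cam_to_world" (4x4, takes a point from camera to world coordinates). Camera axes: x right, y down, z forward; pixel columns grow to the right and rows downward; lengths in m; the calibration is good to about 2 mm. A picture is of the moment at which its call begins. calibration takes no time and is no camera call.
A pose or a line that the arm cannot do raises Unreachable and nothing moves.
- hand_in(): hands the job in; it is judged then, once.
The state is a dict: "time_s": time; "joints": joint angles; "qvel": joint speeds; "tau": joint torques, N m; "tcp_pos": TCP position; "tool_rot": TCP orientation; "force": force on the tool from outside, world axes, zero at the start; "moment": the same for the moment, N m; "grip_width": opening from 0.0 (shut) to 1.0 (fully open); "gripper_force": force on a finger pad.
Only numpy, scipy, OpenCV 4.12 (cv2) and the standard library are available. Lean on these libraries where they do the work, as an engineer would, in place of code of your own. Each camera call takes 0.05 s, during which the arm holds its last target. There are 200 camera calls.

## Working session

There is one attempt and no reset: what is moved stays moved. The work goes in short steps, each a Python script; the robot and the scene stay as the last script left them, time stands still between calls to the robot, and variables do not carry over. Pictures are saved under pics/ and viewed, at most 10 in all, crops included, and the job is handed in when it is done.

```bash
mkdir -p pics; python3 - <<'E'
from plant import *
import cv2,numpy as np
for n in("side","top"):
    cv2.imwrite(f"pics/{n}0.png",camera(n)[:,:,::-1]); c=calibration(n); print(n,np.round(c["intrinsics"],1).tolist(),np.round(c["cam_to_world"],4).tolist())
s=sense();print(s["time_s"],s["tool_rot"],s["grip_width"],finger_overhang)
E
```

```text
side [[518.2, 0.0, 325.4], [0.0, 518.2, 238.3], [0.0, 0.0, 1.0]] [[0.9511, -0.1721, 0.2566, 0.3923], [-0.3086, -0.568, 0.763, -0.5937], [0.0145, -0.8048, -0.5933, 0.5199], [0.0, 0.0, 0.0, 1.0]]
top [[502.9, 0.0, 322.0], [0.0, 502.9, 237.4], [0.0, 0.0, 1.0]] [[0.0591, -0.9696, 0.2376, 0.425], [-0.9982, -0.0564, 0.0181, -0.0654], [-0.0042, -0.2382, -0.9712, 0.7515], [0.0, 0.0, 0.0, 1.0]]
0.1 [-2.22299582e-04  1.54284315e-01  9.88026040e-01 -9.19243902e-04] 0.9991462072200872 0.019
```

View pics/side0.png

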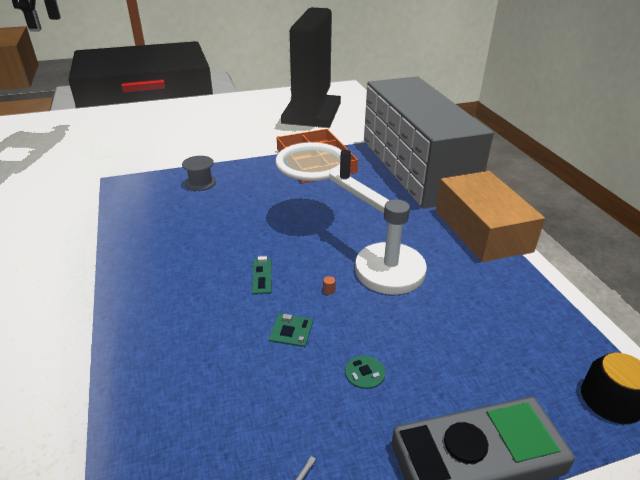

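View pics/top0.png

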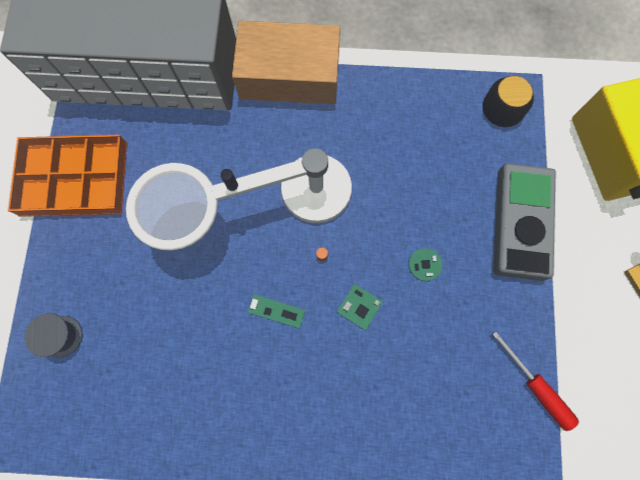

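```bash
cat >h.py <<'E'
import cv2,numpy as np
from plant import *
from scipy.optimize import least_squares
C={n:calibration(n) for n in("side","top")}
def proj(n,p):
    T=C[n]["cam_to_world"]; q=(np.atleast_2d(p)-T[:3,3])@T[:3,:3]; q=q@np.array(C[n]["intrinsics"]).T
    return q[:,:2]/q[:,2:]
def ray(n,uv):
    T=C[n]["cam_to_world"]; return T[:3,3],T[:3,:3]@np.linalg.solve(C[n]["intrinsics"],[uv[0],uv[1],1])
def onz(n,uv,z):
    o,d=ray(n,uv); return o+d*(z-o[2])/d[2]
def tri(a,b):
    r=least_squares(lambda p:np.r_[proj("side",p)[0]-a,proj("top",p)[0]-b],[.6,0,.1]); return r.x,np.abs(r.fun).max()
def blob(im,m,seed):
    n,l,s,c=cv2.connectedComponentsWithStats(m.astype(np.uint8)); 
    i=min(range(1,n),key=lambda i:np.hypot(*(c[i]-seed))+1e3*(s[i,4]<40)); 
    pts=cv2.findContours((l==i).astype(np.uint8),0,1)[0][0]; return cv2.fitEllipse(cv2.convexHull(pts))[0],s[i,:5]
E
python3 - <<'E'
from h import *
I={n:cv2.imread(f"pics/{n}0.png") for n in C}
g=lambda im:(im[:,:,1].astype(int)>im[:,:,0]+12)&(im[:,:,1].astype(int)>im[:,:,2]+12)
w=lambda im:im.min(2)>150
R={}
for n,b in(("side",(365,371)),("top",(425,264))):
    m=cv2.morphologyEx(g(I[n]).astype(np.uint8),cv2.MORPH_CLOSE,np.ones((7,7))); R[n]=blob(I[n],m,b); print(n,R[n],onz(n,R[n][0],.006))
print("board",tri(R["side"][0],R["top"][0]))
for nm,a,b in(("lens",(314,161),(172,206)),("hub",(397,208),(315,161)),("ktop",(346,152),(227,172)),("foot",(391,266),(316,189))): print(nm,tri(a,b))
a=cv2.resize(I["side"][130:290,260:440],None,fx=4,fy=4,interpolation=2)[:600]
b=cv2.resize(I["top"][140:290,120:320],None,fx=4,fy=4,interpolation=2)
cv2.imwrite("pics/cs.png",a);cv2.imwrite("pics/ct.png",b)
E
```

```text
side ((364.8194274902344, 371.37811279296875), array([346, 356,  39,  32, 910], dtype=int32)) [ 0.57554818 -0.21185671  0.006     ]
top ((425.23095703125, 264.1676330566406), array([410, 249,  32,  32, 740], dtype=int32)) [ 0.57491997 -0.20910977  0.006     ]
board (array([ 0.57610811, -0.2097764 ,  0.00319398]), np.float64(0.4007602870014466))
lens (array([0.6163672 , 0.14980962, 0.1073252 ]), np.float64(1.9495005119536586))
hub (array([ 0.68543785, -0.03803515,  0.11844481]), np.float64(0.31392939177908374))
ktop (array([0.64640708, 0.06935061, 0.1601775 ]), np.float64(0.38635948355653227))
foot (array([ 0.68487049, -0.03814733,  0.01130625]), np.float64(1.314762028988298))
```

View pics/cs.png

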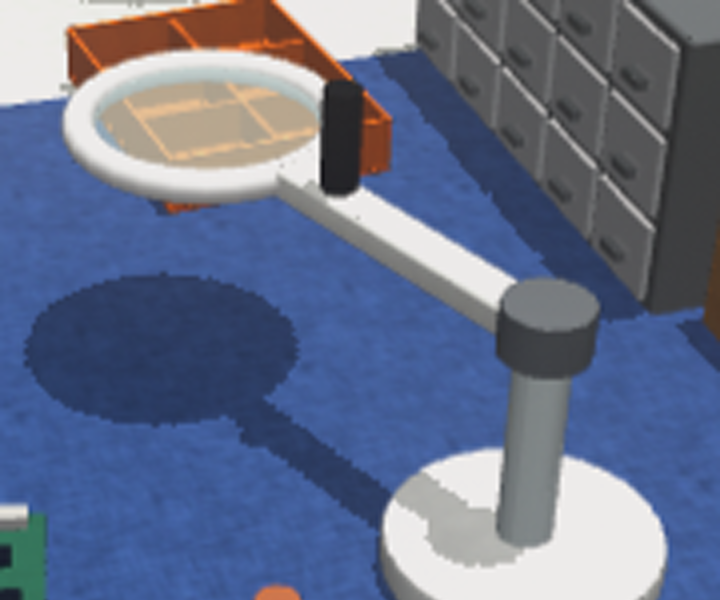

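View pics/ct.png

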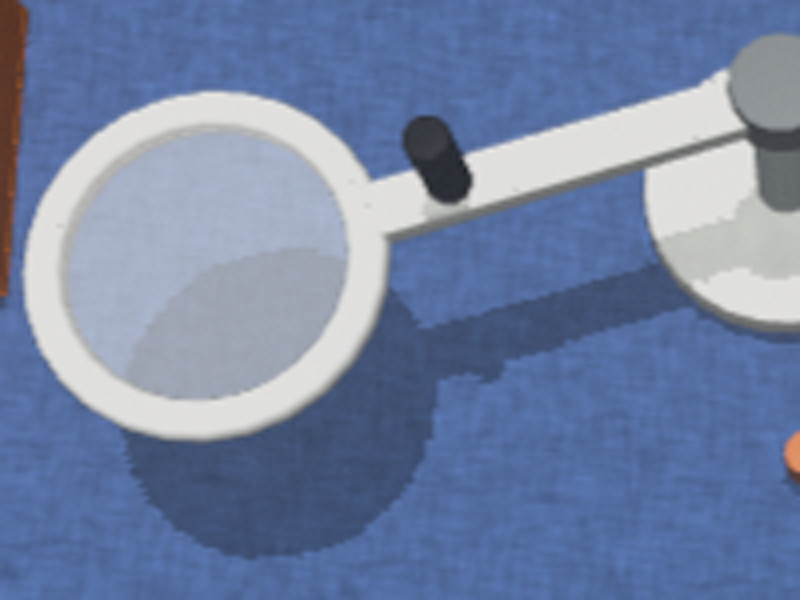

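The crops give these full-frame pixels:

| Point | Side | Top |
|---|---|---|
| Hub top | (397.5, 206.3) | (315, 160.8) |
| Knob top | (345.8, 151.8) | (227, 174.5) |
| Rim centre | (309.8, 160.5) | (171.5, 206.5) |

The arm points to +y. The round board lies about 127° further round, through the robot side.

```bash
cat >>h.py <<'E'
def quat(a): f=(a+np.pi/2)/2; return [0,np.cos(f),np.sin(f),0]
E
python3 - <<'E'
from h import *
P={k:tri(a,b) for k,a,b in(("lens",(309.8,160.5),(171.5,206.5)),("hub",(397.5,206.3),(315,160.8)),("ktop",(345.8,151.8),(227,174.5)))}
for k in P: print(k,P[k])
B=np.array([.5756,-.210]); piv=P["hub"][0][:2]
k=P["ktop"][0][:2]; d=k-piv; l=P["lens"][0][:2]-piv
print("r",np.hypot(*d),np.hypot(*l),np.hypot(*(B-piv)),"ang",[np.degrees(np.arctan2(v[1],v[0]))%360 for v in(d,l,B-piv)])
t0=np.arctan2(d[1],d[0]);t1=np.arctan2(*(B-piv)[::-1])%(2*np.pi)
for t in np.linspace(t0,t1,6): print(ik([*(piv+.115*np.array([np.cos(t),np.sin(t)])),.148],quat(t-np.pi/2)))
a=t0-np.pi/2
move_ptp([*k,.23],quat(a)); set_gripper(.6); servo_line([*k,.15],speed=.08,threshold=8)
s=sense();print(s["time_s"],s["tcp_pos"],s["force"])
for n in C: cv2.imwrite(f"pics/{n}1.png",camera(n)[:,:,::-1])
A=cv2.imread("pics/side1.png")[70:310,200:500];T=cv2.imread("pics/top1.png")[60:300,100:400]
cv2.imwrite("pics/c1.png",cv2.resize(np.hstack([A,T]),None,fx=1.33,fy=1.33))
E
```

```text
lens (array([0.61255358, 0.14970977, 0.10991084]), np.float64(0.08337174173090034))
hub (array([ 0.68516084, -0.03825602,  0.12125737]), np.float64(0.7378200917008826))
ktop (array([0.64414922, 0.06875693, 0.16057041]), np.float64(0.6755561974991338))
r 0.11460246051395948 0.2015017358265422 0.2037144420314443 ang [np.float64(110.96882258578057), np.float64(111.12050638032605), np.float64(237.46492725481647)]
[ 2.40829637e-02  1.99438094e-01  1.74296856e+00 -4.44089210e-16
  1.19918600e+00 -3.41892031e-01]
[-2.05422543e-02  1.06943104e-01  1.84697808e+00 -4.44089210e-16
  1.18767147e+00 -8.28071952e-01]
[-9.64679029e-02  4.81389400e-02  1.90951295e+00 -4.44089210e-16
  1.18394077e+00 -1.34555230e+00]
[-1.84451200e-01  4.22363344e-02  1.91563417e+00 -4.44089210e-16
  1.18372215e+00 -1.87509030e+00]
[-2.57675620e-01  9.14038011e-02  1.86377688e+00 -4.44089210e-16
  1.18641197e+00 -2.38986943e+00]
[-2.97746654e-01  1.78941013e-01  1.76660522e+00 -4.44089210e-16
  1.19604642e+00 -2.87149517e+00]
4.1917 [0.64469663 0.06877691 0.15088376] [-0.02332646 -0.12013466  0.1046538 ]
```

View pics/c1.png

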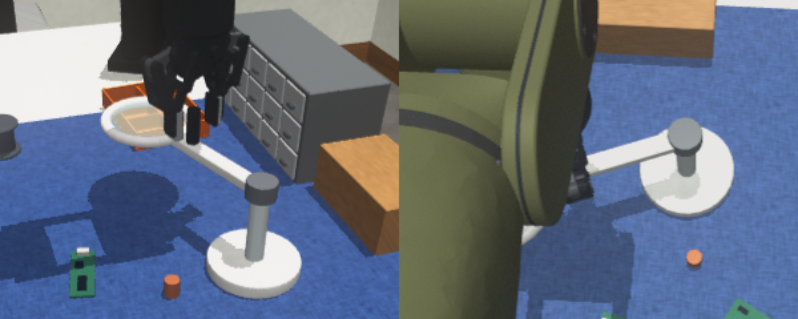

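The knob stands between the open fingers in the side view (about (190, 125) in the left half), and the drop met no contact. I'll grip it and carry it round the arc, with the yaw 12° behind tangential to stay clear of the joint 6 limit.

```bash
python3 - <<'E'
from h import *
piv=np.array([.68516,-.03826]); off=-np.pi/2-np.radians(12)
t0,t1=np.radians([111.0,237.46])
pt=lambda t:[*(piv+.115*np.array([np.cos(t),np.sin(t)])),.149]
servo_line(pt(t0),speed=.03,orientation=quat(t0+off))
set_gripper(0,40); s=sense(); print(s["time_s"],s["grip_width"]*85,s["gripper_force"],s["force"])
F=[]
for t in np.linspace(t0,t1,12)[1:]:
    servo_line(pt(t),speed=.06,orientation=quat(t+off)); s=sense(); F.append([round(float(x),1) for x in (*s["force"],s["grip_width"]*85)])
print(F); print(s["time_s"],s["tcp_pos"])
set_gripper(.6); servo_line([*s["tcp_pos"][:2],.25],speed=.15)
q=np.array(sense()["joints"]); q[0]+=1.2; movej(q); pause(.3)
print(sense()["time_s"])
for n in C: cv2.imwrite(f"pics/{n}2.png",camera(n)[:,:,::-1])
E
```

```text
5.0667 14.629618866616442 39.144031405448914 [ 0.64275157 -1.38989815  1.03958911]
[[-0.1, -0.6, 1.9, 14.6], [-0.1, -1.5, 1.4, 14.8], [1.3, -1.6, 2.8, 14.8], [3.3, -1.9, 0.8, 14.7], [4.3, -2.3, 0.2, 14.4], [4.7, -1.4, -0.4, 14.8], [6.3, 0.4, -1.0, 14.5], [6.5, 2.3, -0.4, 14.9], [4.7, 1.9, 1.1, 14.6], [4.2, 3.6, 1.5, 14.7], [4.0, 3.5, 2.4, 15.2]]
10.9333 [ 0.62411786 -0.13346412  0.14924106]
15.05
```

View pics/top2.png

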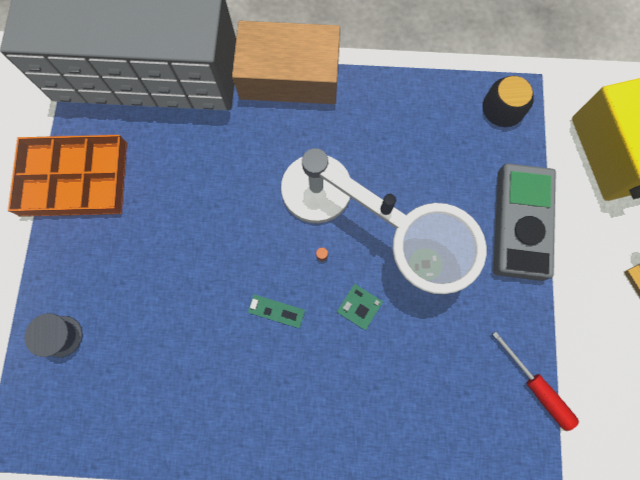

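View pics/side2.png

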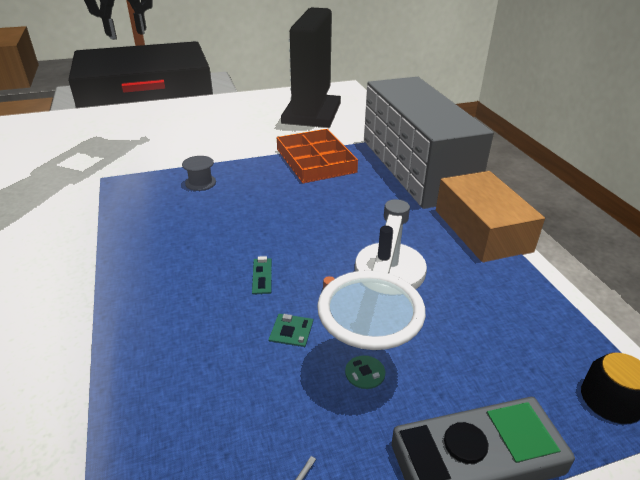

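The lens is now over the board: rim centre near (440, 249) in top and (372, 310) in side. The board is still at (425, 264) in top and (365, 371) in side. Next I'll measure the offset.

```bash
python3 - <<'E'
from h import *
E={}
for n,seed in(("top",(440,249)),("side",(372,310))):
    im=cv2.imread(f"pics/{n}2.png"); hsv=cv2.cvtColor(im,cv2.COLOR_BGR2HSV)
    m=((hsv[:,:,1]<45)&(hsv[:,:,2]>140)).astype(np.uint8)
    # keep an annulus round the projected rim, drop the arm
    k=np.zeros_like(m); cv2.circle(k,seed,60,1,-1); m&=k
    m=cv2.morphologyEx(m,cv2.MORPH_OPEN,np.ones((3,3)))
    # outermost white pixel along rays; robust fit
    p=[]
    for t in np.radians(np.arange(0,360,4)):
        r=[x for x in np.arange(20,58,.25) if m[int(round(seed[1]+x*np.sin(t))),int(round(seed[0]+x*np.cos(t)))]]
        if r:p.append((max(r),t))
    u=np.array([[seed[0]+x*np.cos(t),seed[1]+x*np.sin(t)] for x,t in p])
    a=np.linspace(0,2*np.pi,720)
    # fit centre of a 61 mm circle at z=.112 to outline (robust)
    def f(c):
        q=proj(n,np.c_[c[0]+.061*np.cos(a),c[1]+.061*np.sin(a),np.full(720,.112)])
        return [np.min(np.hypot(*(q-v).T)) for v in u]
    r=least_squares(f,onz(n,seed,.112)[:2],loss="soft_l1",f_scale=.7,diff_step=1e-3); E[n]=r.x
    print(n,r.x,np.median(f(r.x)),onz(n,seed,.112)[:2])
print(tri((372,310),(440,249)))
B=np.array([.5752,-.2105]);piv=np.array([.68516,-.03826])
for c in E.values():
    d=c-piv;b=B-piv;print("r",np.hypot(*d),"ang err deg",np.degrees(np.arctan2(d[1],d[0])-np.arctan2(b[1],b[0])),"offset mm",(c-B)*1e3)
E
```

```text
top [ 0.57753541 -0.20648927] 0.33520161239126667 [ 0.57479868 -0.20762924]
side [ 0.57847636 -0.20632175] 0.6101050493589382 [ 0.57696746 -0.21292517]
(array([ 0.57755912, -0.20898196,  0.10766402]), np.float64(1.2817240838824944))
r 0.19971013751983843 ang err deg -0.05442986420212867 offset mm [2.33541062 4.01073147]
r 0.19906318353959598 ang err deg 0.14772654640355076 offset mm [3.27636286 4.17824764]
```

The angle is right to about 0.1°. The remaining 4 mm is radial, because the board lies slightly outside the lens's circle, and can't be removed. I'm handing in.

```bash
python3 -c "
from plant import *
print(hand_in())"
```

```text
the job is handed in; nothing more can be done
None
```

The lens sits centred above the round board to within about 4–5 mm, with the whole board under the glass; the arm was let go and the robot is clear, the board looks unmoved in the pictures, and I handed the job in after about 15 s of the 32 s (no verdict was returned).

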